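# Bolt down the retort stand with a hex key

## Robot

A 6-joint arm with a two-finger parallel gripper is mounted at the origin on the work surface. World frame = base frame: x ahead of the robot, y to its left, z up, the work surface at z = 0. Lengths are in mm, angles in rad, forces in N, time in s.
With the tool pointing down it reaches from about 275 to 825 mm from the base axis. Payload 4.9 kg.
Tool frame: the origin (TCP) lies where the fingers leave the gripper's body, on its centre line; the fingertips stand 73 mm ahead of it and the grasp point (between the pads) lies 54 mm ahead of it (arm.nose_length is the distance from the TCP to the fingertips, in mm); z points along the fingers, y is the line along which they close (so a half turn about z gives the same grasp; the last joint's range is limited). The gripper opens to 85 mm and grips with 20 to 120 N. Pads are 22 mm wide; open, the fingers measure 114 mm over their backs; the gripper's body (76 mm by 85 mm) begins 54 mm behind the grasp point. The pads swing forward as they close: fully open they stand 13 mm farther back than shut.
Start: joints at [0.994, 0.326, -0.193, 1.052, 0, 1.437], TCP at [235.656, 496.976, 303.881] pointing down, gripper open.
Joint ranges: [-2.65, 2.65], [-0.97, 1.79], [-1.3, 1.35], [-1.93, 2.1], [-1.47, 1.37], [-3.14, 3.14]. Speed limits (rad/s): [2.57, 2.57, 3.14, 3.14, 3.14, 3.14].

## Interface

Orientations are given as [roll, pitch, yaw] about the fixed x, y, z axes, in that order (R = Rz(yaw) Ry(pitch) Rx(roll)).
In Python, from plant import arm gives the robot as it stands.
- The arm moves only by the tool play_rows, never from a script. Its argument "steps" is a list that holds one entry, the list of rows, each a list of 6 numbers: the shift along the tool's x, y, z in m, then the turn, a rotation vector about the tool's x, y, z in degrees. In form: [[[x, y, z, wx, wy, wz], ...]]. A call has 1 to 8 rows; each row shifts and turns the commanded pose from where the row before left it, along the tool's axes as they then stand; what a row does not reach is not made up. A row lasts 1/8 s, in which the tool goes at most 62.5 mm and 10.7 degrees, less where a joint would pass 70% of its speed; a pose out of reach is approached as far as the arm can. A call is refused whole if a number of a shift passes 0.0625 or a number of a turn 10.7, either way. A call with a gripper value outside its range is refused whole. "fingers" is the closure, from -1 (fully open) to 1 (shut), set as the call begins (left out, the last holds). The fingers move at their own pace and stop on an object; the grip force is fixed at half the most. Time passes only in rows, so rows that do not move let the fingers close. It gives the time, the measured TCP pose, the force, the opening and the grip force at its end, in the units of the state.
- arm.state(): the state, without advancing time (a new reading comes with each control period).
- arm.capture(name): name is "scene" or "top" or "wrist"; returns a dict with "image" (480x640x3 uint8, blue, green, red), "depth" (480x640 float32, mm along the optical axis (not along the pixel's ray), 0 where there is no reading), "K" (3x3 intrinsics, pixels), "world_to_cam" (4x4, takes a point from world to camera coordinates). Camera axes: x right, y down, z forward; pixel columns grow to the right and rows downward; lengths in mm; the calibration is good to about 2 mm. The wrist camera is an equidistant fisheye: a pixel r from the principal point sees the ray r / f radians off the axis. A picture is of the moment at which its call begins.
- arm.close_job(): hands the job in; it is judged then, once.
The state is a dict: "clock": time; "joint_positions": joint angles; "qd": joint speeds; "joint_efforts": joint torques, N m; "tcp_pos": TCP position; "tool_rot": TCP orientation; "ft_force": force on the tool from outside, world axes, zero at the start; "wrist_torque": the same for the moment, N m; "grip_width": opening from 0.0 (shut) to 1.0 (fully open); "grasp_force": force on a finger pad.
Only numpy, scipy, OpenCV 4.12 (cv2) and the standard library are available. Lean on these libraries where they do the work, as an engineer would, in place of code of your own. Each camera call takes 0.05 s, during which the arm holds its last target. There are 200 camera calls.

## Task

Bolt the retort stand down to the bench: take the T-handled hex key out of its wooden holder, find the hex socket down in the well of the stand's foot by feel, and let the key drop fully home in it. Turn the screw clockwise, about a quarter turn at a time, letting go of the handle and taking it afresh between turns, until it comes up against its stop. Work gently, never pressing or wrenching hard, leave the key standing in the screw, let go of it, and do not disturb the glass and bottles around.

Things in the scene. Friction and masses are not known exactly. Their poses are not given: they have to be found in the camera images.
- foot: the retort stand's fixed foot, white-painted metal: a plate 230 long (x from -55 to +175), 120 wide (y), 20 high, with a square boss 70 x 70, 36 high, and a well in its top. Origin: on the bench under the centre of the boss; z up, x from the boss towards the rod. Hex socket: 15 across the flats, 20 deep, its flat bottom 10 above the bench, edges not chamfered
- well (a point): centre of the floor of the round well: 44 wide, 6 deep, floor 30 above the bench, flat steel: the screw head, 34 wide, with a washer around it at the same level. The screw has play in the foot: its axis lies anywhere within 4.5 either way in the foot's x and y of this point; its place is not measured, and forces below 100 N do not shift it. The hex socket is in the middle of the head
- screw (a joint): angle of the hold-down screw's thread, rad, growing clockwise seen from above (tightening). Starts between 0 and 0.4; hard stop at 2.7. Turning takes about 0.06 N m; over 0.25 is forcing it. The head with the socket sits on it through a spring, 1 N m per rad: it winds up at the stop. At 0, unloaded, two corners of the socket lie along the foot's x axis and turn with it
- key: T-handled hex key, upright, about 180 g: a straight steel hexagonal shaft 14 across the flats, its last 2.5 tapering to a round flat tip 12 wide; on top a black plastic bar, 80 long (key's x), 20 wide (y), 18 high (from 78 to 96 above the tip). Origin: middle of the tip, z up. Two corners of the hexagon lie along the key's x axis. It starts in the holder, bar up to 0.6 rad from the holder's x axis
- key_bar (a point): centre of the key's bar, on the shaft's axis, 87 above the tip. In the socket the key has 1 of play across the flats, about 0.14 rad of turning play either way, and stands by itself
- holder: fixed wooden block 60 x 60, 40 high, with one round upright hole 18 wide and 30 deep in which the key stands, its tip 10 above the bench. Origin: centre of its underside
- beaker: glass beaker 68 wide, 90 high, bystander; origin: centre of its underside
- reagent: white plastic reagent bottle 56 wide, 130 high, bystander; origin: centre of its underside
- jar: small amber jar 48 wide, 50 high, bystander; origin: centre of its underside
Not all that is in view belongs to the job. Of the things that look like the key, the smallest one is meant.

How it is judged:
By the outcome, as a careful person would: the job done as asked, in the order asked, and still so for the second after the job is handed in, with the robot touching nothing.
It also fails if it takes over 72 s, if anything falls off the work surface, if the arm or the gripper's body presses on something with over 40 N, if the wrist force passes 120 N, or if a joint passes its speed limit or range.

## Working session

There is one attempt and no reset: what is moved stays moved. The work goes in short steps, Python scripts to look and compute and a tool call to move; the robot and the scene stay as the last step left them, time stands still between calls to the robot, and variables do not carry over. Pictures are saved under pics/ and viewed, at most 10 in all, crops included, and the job is handed in when it is done.

Besides the shell and the picture viewer there is one more tool, called by a JSON object that holds its "op" and its "data". play_rows: Moves the arm, as the interface text tells. Its arguments: {"type":"object","properties":{"steps":{"type":"array"},"fingers":{"type":"number"}},"required":["steps"]}

```bash
mkdir -p pics
cat > h.py <<'E'
import numpy as np, cv2
from plant import arm
def px2w(c,u,v,z=None):
    K=c["K"];T=np.linalg.inv(c["world_to_cam"])
    r=np.array([(u-K[0,2])/K[0,0],(v-K[1,2])/K[1,1],1.])
    if z is None:
        d=c["depth"][int(round(v)),int(round(u))]; return T[:3,:3]@(r*d)+T[:3,3]
    r=T[:3,:3]@r; o=T[:3,3]; return o+r*(z-o[2])/r[2]
E
python3 - <<'E'
from h import *
import pickle
s={n:arm.capture(n) for n in("scene","top")}
pickle.dump(s,open("s.pkl","wb"))
for n in s: cv2.imwrite(f"pics/{n}0.png",s[n]["image"]); print(n,s[n]["K"].tolist(),np.linalg.inv(s[n]["world_to_cam"]).round(3).tolist())
print(arm.state())
E
```

```text
scene [[612.427223687089, 0.0, 319.3422126914311], [0.0, 612.427223687089, 238.52479582387173], [0.0, 0.0, 1.0]] [[0.733, 0.38, -0.564, 1284.555], [0.68, -0.43, 0.595, -848.426], [-0.016, -0.819, -0.573, 878.018], [0.0, 0.0, 0.0, 1.0]]
top [[593.2793381597716, 0.0, 334.41628214919047], [0.0, 593.2793381597716, 244.62634030987007], [0.0, 0.0, 1.0]] [[-0.004, -0.999, 0.048, 473.045], [-1.0, 0.002, -0.029, -47.664], [0.029, -0.048, -0.998, 1083.882], [0.0, 0.0, 0.0, 1.0]]
{'clock': 0.1, 'joint_positions': array([ 9.93806453e-01,  3.26855556e-01, -1.93494545e-01,  1.05198819e+00,
       -1.66905401e-06,  1.43658196e+00]), 'qd': array([-8.88180926e-07,  1.53247399e-04,  3.24635768e-03,  1.05880331e-03,
       -7.47817611e-04, -4.48932266e-04]), 'joint_efforts': array([ 9.26667853e-04, -4.44239724e+01,  2.63038284e+01,  7.85343029e-03,
       -1.41977339e-04, -7.69417511e-06]), 'tcp_pos': array([235.41844528, 496.61598836, 303.18373433]), 'tool_rot': array([-3.14006434e+00, -2.04678254e-04,  2.69881699e+00]), 'ft_force': array([-0.1519811 ,  0.20657473, -0.39410809]), 'wrist_torque': array([-0.03187897, -0.00068035, -0.01827832]), 'grasp_force': 0.0, 'grip_width': 1.000911554005789}
```

View pics/top0.png

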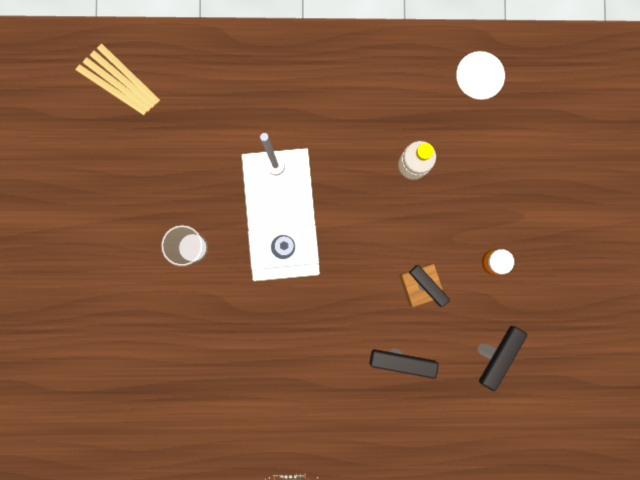

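View pics/scene0.png

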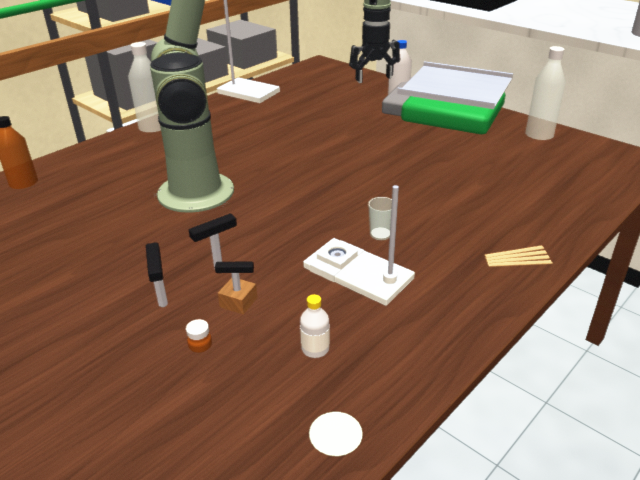

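Key candidates in the top view: the bar in the wooden holder (429,286), a larger T at (404,364), and a larger T at (503,358). The description (smallest, standing in the holder) points to the first one. I'll check it in one close crop, with the boss alongside.

Run:
```python
from h import *
import pickle
s=pickle.load(open("s.pkl","rb"));c=s["top"];im=c["image"];D=c["depth"]
a=cv2.resize(im[255:315,395:455],(600,600)[:2],interpolation=cv2.INTER_CUBIC)[:,:400]
a=cv2.resize(im[260:310,400:455],(385,350),interpolation=cv2.INTER_CUBIC)
b=cv2.resize(im[225:285,245:325],(400,300),interpolation=cv2.INTER_CUBIC)
o=np.zeros((350,800,3),np.uint8);o[:,:385]=a;o[:300,400:]=b
cv2.imwrite("pics/crop1.png",o)
# bar: dark pixels high up
vv,uu=np.mgrid[:480,:640]
dark=(im.max(2)<60)&(uu>400)&(uu<460)&(vv>255)&(vv<315)
n,l,st,ce=cv2.connectedComponentsWithStats(dark.astype(np.uint8));i=1+st[1:,4].argmax()
m=l==i
r=cv2.minAreaRect(np.argwhere(m)[:,::-1].astype(np.float32));print(r,st[i])
for z in(104,106): print("bar",px2w(c,*r[0],z=z).round(1))
p=cv2.boxPoints(r);print(np.array([px2w(c,*q,z=106) for q in p]).round(1).tolist())
P=np.array([px2w(c,u,v) for v,u in np.argwhere(m)]);print("depth z",np.percentile(P[:,2],[5,50,95]),P[P[:,2]>100].mean(0))
# foot
w=(im.min(2)>190)&(uu>230)&(uu<330)&(vv>140)&(vv<290)
Q=np.array([px2w(c,u,v) for v,u in np.argwhere(w)])
pl=Q[(Q[:,2]>15)&(Q[:,2]<25)];bo=Q[(Q[:,2]>32)&(Q[:,2]<40)]
for X in(pl,bo):
    r=cv2.minAreaRect(X[:,:2].astype(np.float32));print(len(X),r,X[:,2].mean())
for u,v in((283,246),(284,246),(430,286)):print(px2w(c,u,v))
```

```text
((425.9724426269531, 290.0248718261719), (41.02983856201172, 1.2635993957519531), 48.012786865234375) [412 275  29  31  48]
bar [ 444.5 -227.8  104. ]
bar [ 444.6 -227.5  106. ]
[[469.1, -204.1, 106.0], [470.5, -205.7, 106.0], [420.0, -250.7, 106.0], [418.7, -249.2, 106.0]]
depth z [ 97.20068276 103.54338238 107.32993389] [ 443.61771225 -228.73466552  103.83127845]
6410 ((580.4342041015625, 18.630054473876953), (229.50601196289062, 120.11103820800781), 5.298922061920166) 19.36524843112288
1170 ((582.2562255859375, 18.645713806152344), (193.7490234375, 70.0405502319336), 5.248711585998535) 35.69524320672168
[ 473.0450218   -47.66425505 1083.881577  ]
[522.33288512  12.05734112   9.11923581]
[ 451.14185195 -234.44148357  104.84479688]
```

View pics/crop1.png

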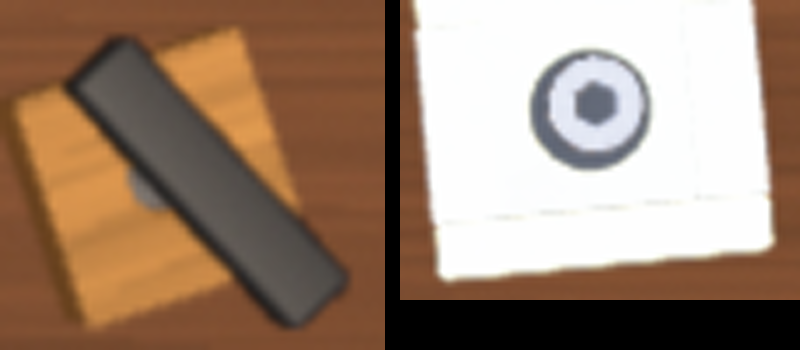

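The crop confirms the choice: the small bar sits over the wooden block. It also shows the well at about (282.5,246.5) px and a dark hex at about (283.7,245.1) px, slightly off the well's centre. Next I refine the numbers and plan the first move.

```bash
cat >> h.py <<'E'
def Rt(rpy):
    from scipy.spatial.transform import Rotation as R
    return R.from_euler("xyz",rpy).as_matrix()
def need(xyz,yaw=None):
    "tool-frame shift (mm) and turn about tool z (deg) from the measured pose to a world target"
    s=arm.state(); R=Rt(s["tool_rot"]); d=R.T@(np.array(xyz)-s["tcp_pos"])
    t=None if yaw is None else -np.degrees((yaw-s["tool_rot"][2]+np.pi)%(2*np.pi)-np.pi)
    print("shift",d.round(1),"turn",t); return d,t
def st():
    s=arm.state();print("t",round(s["clock"],2),"tcp",s["tcp_pos"].round(2),"rpy",s["tool_rot"].round(4),"F",s["ft_force"].round(1),"M",s["wrist_torque"].round(3),"w",round(s["grip_width"],3),"g",round(s["grasp_force"],1),"q",s["joint_positions"].round(2));return s
E
python3 - <<'E'
from h import *
import pickle
s=pickle.load(open("s.pkl","rb"));c=s["top"];im=c["image"];D=c["depth"]
P=np.array([np.r_[px2w(c,u,v),u,v] for v in range(255,315) for u in range(400,460)])
P=P[(P[:,2]>99)&(P[:,2]<115)]
r=cv2.minAreaRect(P[:,:2].astype(np.float32));print("bar",len(P),r,P[:,:3].mean(0).round(1))
X=P[:,:2]-P[:,:2].mean(0);w=np.linalg.eigh(X.T@X)[1][:,1];print("dir",np.degrees(np.arctan2(w[1],w[0])))
g=im[225:270,262:305].astype(int).max(2)
np.set_printoptions(linewidth=250);print(g[8:34,8:34])
# hex centroid with subpixel weights
sub=im.max(2).astype(float)[240:251,278:290]; hi,lo=np.percentile(sub,90),sub.min()
wt=np.clip((hi-sub)/(hi-lo),0,1);wt[wt<.15]=0
vv,uu=np.mgrid[240:251,278:290]
u,v=(wt*uu).sum()/wt.sum(),(wt*vv).sum()/wt.sum();print(u,v,wt.sum(),px2w(c,u,v,30))
print("well",px2w(c,282.5,246.5,36))
for z in (40,): pass
Q=np.array([px2w(c,u,v) for v in range(125,185) for u in range(255,290)]);k=Q[(Q[:,2]>40)&(Q[:,2]<900)];print("rod top",k[k[:,2].argmax()],)
need((505,10,300),3.87)
E
```

```text
bar 587 ((451.8274230957031, -233.81201171875), (79.9866943359375, 20.16440773010254), 42.38507843017578) [ 451.8 -233.5  105.3]
dir -137.82916036085365
[[254 254 254 254 254 254 254 254 254 254 254 254 254 254 254 254 254 254 254 254 254 254 254 254 254 254]
 [254 254 254 254 254 254 254 254 254 253 249 237 234 234 237 248 253 254 254 254 254 254 254 254 254 254]
 [254 254 254 254 254 254 254 253 232 189 164 147 147 153 151 164 185 218 247 253 254 254 254 254 254 254]
 [254 254 254 254 254 253 230 183 143 125 126 125 171 219 193 168 145 155 172 216 247 254 254 254 254 254]
 [254 254 254 254 252 213 145 121 125 174 229 232 234 240 237 233 230 228 194 140 175 236 253 254 254 254]
 [254 254 254 246 192 135 118 120 186 232 242 243 244 245 244 242 242 242 235 220 154 165 235 253 254 254]
 [254 254 252 202 130 119 129 185 232 241 245 244 244 245 244 243 243 244 242 240 227 169 161 235 254 254]
 [254 253 229 142 121 128 199 232 241 243 244 244 241 241 240 242 243 244 243 244 242 226 135 183 253 254]
 [254 245 162 122 118 146 233 243 243 243 243 238 201 168 188 226 240 242 243 246 245 238 1
[... 1380 characters left out ...]
8 120 128 174 250 253 254]
 [254 254 253 249 202 131 118 119 118 117 126 143 144 144 149 149 138 134 121 119 135 184 240 253 254 254]
 [254 254 254 253 248 186 138 124 120 120 121 120 119 118 119 120 121 122 122 138 196 250 253 254 254 254]
 [254 254 254 253 253 249 230 173 138 126 121 120 121 122 122 123 128 135 159 219 250 254 254 254 254 254]
 [254 254 253 253 253 253 253 249 230 176 147 139 139 139 141 154 179 220 249 252 254 254 254 254 254 254]]
283.6070138470801 245.23555087296816 53.151999999999994 [522.73488049  11.59376995  30.        ]
well [520.2228905   13.20413409  36.        ]
rod top [666.91807949  24.43140474 263.29956589]
shift [-452.1 -324.2    3.6] turn -67.10384352216572
```

{"op": "play_rows", "data": {"steps": [[[-0.038, -0.027, 0, 0, 0, 0], [-0.038, -0.027, 0, 0, 0, 0], [-0.038, -0.027, 0, 0, 0, 0], [-0.038, -0.027, 0, 0, 0, 0], [-0.038, -0.027, 0, 0, 0, 0], [-0.038, -0.027, 0, 0, 0, 0], [-0.038, -0.027, 0, 0, 0, 0], [-0.038, -0.027, 0, 0, 0, 0]]], "fingers": -1}}

```text
clock: 1.1
tcp_pos: [418.1, 170.1, 303.7]
tool_rot: [-3.141, -0.0, 2.699]
ft_force: [0.4, 1.3, 0.2]
grip_width: 0.999
grasp_force: 0.0
```

{"op": "play_rows", "data": {"steps": [[[-0.038, -0.027, 0.01, 0, 0, 0], [-0.038, -0.027, 0.01, 0, 0, 0], [-0.038, -0.027, 0.01, 0, 0, 0], [-0.034, -0.027, 0.01, 0, 0, 0]]]}}

```text
clock: 1.6
tcp_pos: [505.7, 9.0, 263.3]
tool_rot: [-3.142, -0.0, 2.698]
ft_force: [0.0, 0.5, -0.3]
grip_width: 1.001
grasp_force: 0.0
```

{"op": "play_rows", "data": {"steps": [[[0, 0, 0.01, 0, 0, -9.6], [0, 0, 0, 0, 0, -9.6], [0, 0, 0, 0, 0, -9.6], [0, 0, 0, 0, 0, -9.6], [0, 0, 0, 0, 0, -9.6], [0, 0, 0, 0, 0, -9.6], [0, 0, 0, 0, 0, -9.6], [0, 0, 0, 0, 0, 0]]]}}

```text
clock: 2.6
tcp_pos: [505.0, 10.6, 253.6]
tool_rot: [3.141, -0.001, -2.413]
ft_force: [0.4, 1.5, 1.1]
grip_width: 0.997
grasp_force: 0.0
```

Run:
```python
from h import *
import pickle
st(); c=arm.capture("wrist");pickle.dump(c,open("w1.pkl","wb"));cv2.imwrite("pics/w1.png",c["image"])
print(c["K"].tolist(),np.linalg.inv(c["world_to_cam"]).round(3).tolist())
need((451.8,-233.8,200),np.radians(222.3))
```

```text
t 2.6 tcp [504.98  10.6  253.57] rpy [ 3.1410e+00 -5.0000e-04 -2.4135e+00] F [0.4 1.5 1.1] M [ 0.004 -0.049 -0.022] w 0.997 g 0.0 q [-0.13  0.29 -0.39  0.9  -0.   -0.85]
[[371.64829954431775, 0.0, 319.5661108068655], [0.0, 371.64829954431775, 235.9335429057735], [0.0, 0.0, 1.0]] [[-0.665, 0.715, 0.215, 450.416], [0.747, 0.637, 0.191, -38.575], [-0.001, 0.287, -0.958, 323.264], [0.0, 0.0, 0.0, 1.0]]
shift [ 202.2 -147.2   53.6] turn -0.6333798597507112
```

View pics/w1.png

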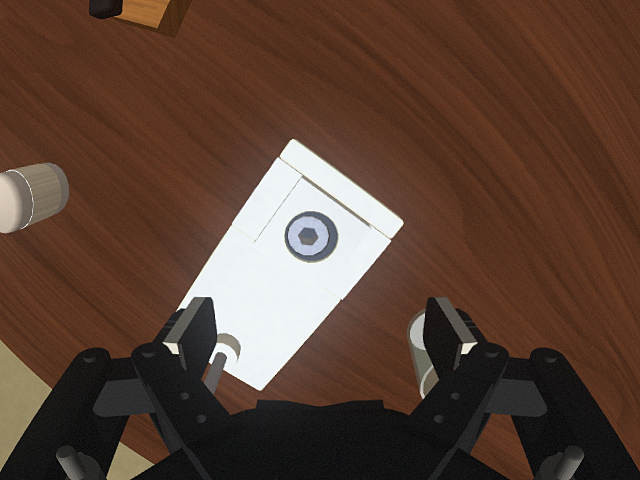

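The wrist view shows the well at about (311,236), the hex at about (308,236), and the beaker at about (425,350), clear of the path. I'll rectify the well patch to get the socket's centre and angle, and move to the key.

```bash
cat >> h.py <<'E'
def rect(c,x0,y0,half,z,res=.1):
    "rectified patch of plane z: col=+x, row=-y"
    n=int(2*half/res)+1; g=np.linspace(-half,half,n); X,Y=np.meshgrid(x0+g,y0-g)
    W=c["world_to_cam"]; p=np.stack([X,Y,np.full_like(X,z)],-1)@W[:3,:3].T+W[:3,3]
    r=np.hypot(p[...,0],p[...,1]); th=np.arctan2(r,p[...,2]); K=c["K"]
    u=K[0,2]+K[0,0]*th*p[...,0]/r; v=K[1,2]+K[1,1]*th*p[...,1]/r
    return cv2.remap(c["image"],u.astype(np.float32),v.astype(np.float32),cv2.INTER_CUBIC)
E
python3 - <<'E'
from h import *
import pickle
from scipy.optimize import minimize
c=pickle.load(open("w1.pkl","rb"));x0,y0=521,13
a=rect(c,x0,y0,30,30);cv2.imwrite("pics/r30.png",a)
g=cv2.cvtColor(a,cv2.COLOR_BGR2GRAY)
n,l,s,ce=cv2.connectedComponentsWithStats((g<150).astype(np.uint8))
for i in range(1,n):
    if s[i,4]>3000:
        m=(l==i).astype(np.uint8);ct=max(cv2.findContours(m,0,cv2.CHAIN_APPROX_NONE)[0],key=cv2.contourArea)
        ctr,r=cv2.minEnclosingCircle(ct); M=cv2.moments(ct)
        f=lambda p,z:(x0-30+.1*p[0],y0+30-.1*p[1])
        C=(M['m10']/M['m00'],M['m01']/M['m00']);print("area",s[i,4]/100,"contour",M['m00']/100,"c",np.round(f(C,30),2),"encl",np.round(f(ctr,30),2),r/10)
        P=ct[:,0,:]-np.array(C);rad=np.hypot(*P.T)*.1;ang=np.arctan2(-P[:,1],P[:,0])
        # 6-fold phase of the outline (corner direction)
        aa=np.linspace(-np.pi,np.pi,721)[:-1];o=np.argsort(ang);rr=np.interp(aa,ang[o],rad[o],period=2*np.pi)
        F=(rr*np.exp(-6j*aa)).mean();print(" corner dir deg",np.degrees(-np.angle(F))/6," amp",2*abs(F))
E
```

```text
area 628.55 contour 1489.87 c [521.54  14.88] encl [521.72  14.99] 22.2178955078125
 corner dir deg -21.6513402401209  amp 0.029179631417238318
area 188.12 contour 185.83 c [522.84  12.59] encl [522.8   12.55] 8.341023254394532
 corner dir deg 4.4219168752614895  amp 0.436448359225256
```

{"op": "play_rows", "data": {"steps": [[[0.034, -0.0245, 0.006, 0, 0, -0.6], [0.034, -0.0245, 0.006, 0, 0, 0], [0.034, -0.0245, 0.006, 0, 0, 0], [0.034, -0.0245, 0.006, 0, 0, 0], [0.034, -0.0245, 0.004, 0, 0, 0], [0.032, -0.0245, 0.004, 0, 0, 0], [0, 0, 0, 0, 0, 0]]]}}

```text
clock: 3.52
tcp_pos: [454.4, -236.5, 221.5]
tool_rot: [-3.141, -0.0, -2.408]
ft_force: [0.0, 0.2, 0.9]
grip_width: 0.999
grasp_force: 0.0
```

Run:
```python
from h import *
import pickle
st(); c=arm.capture("wrist");pickle.dump(c,open("w2.pkl","wb"));cv2.imwrite("pics/w2.png",c["image"])
a=rect(c,451.8,-233.8,55,106,.2)
cv2.imwrite("pics/w2r.png",a)
g=a.max(2);n,l,s,ce=cv2.connectedComponentsWithStats((g<75).astype(np.uint8))
i=1+s[1:,4].argmax();r=cv2.minAreaRect(np.argwhere(l==i)[:,::-1].astype(np.float32));print(r,s[i],451.8-55+.2*r[0][0],-233.8+55-.2*r[0][1])
```

```text
t 3.52 tcp [ 454.44 -236.5   221.53] rpy [-3.1413e+00 -3.0000e-04 -2.4075e+00] F [0.  0.2 0.9] M [-0.013 -0.005 -0.044] w 0.999 g 0.0 q [-0.62  0.33 -0.41  0.83 -0.   -1.36]
((267.08868408203125, 279.0411071777344), (96.96125793457031, 402.3129577636719), 47.68977355957031) [   95   116   347   327 13140] 450.2177368164063 -234.60822143554688
```

View pics/w2.png

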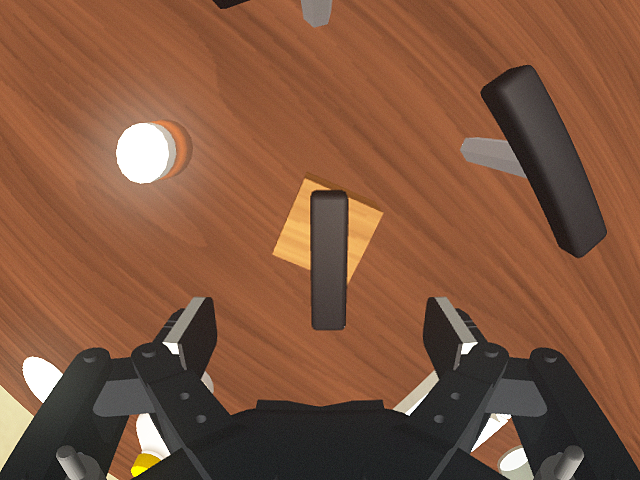

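The wrist view shows the bar at about (328,260), centred roughly 4 mm off the fingers' mid-line (320), with the small key standing in its wooden block. I descend and grip.

{"op": "play_rows", "data": {"steps": [[[0.001, 0.004, 0.01, 0, 0, -0.2], [0, 0, 0.02, 0, 0, 0], [0, 0, 0.02, 0, 0, 0], [0, 0, 0.02, 0, 0, 0], [0, 0, 0, 0, 0, 0], [0, 0, 0, 0, 0, 0]]]}}

```text
clock: 4.32
tcp_pos: [451.7, -231.2, 152.2]
tool_rot: [-3.141, 0.0, -2.397]
ft_force: [-0.7, -0.4, -0.0]
grip_width: 1.0
grasp_force: 0.0
```

{"op": "play_rows", "data": {"steps": [[[0, 0, 0, 0, 0, 0], [0, 0, 0, 0, 0, 0], [0, 0, 0, 0, 0, 0], [0, 0, 0, 0, 0, 0], [0, 0, 0, 0, 0, 0], [0, 0, 0, 0, 0, 0], [0, 0, 0, 0, 0, 0]]], "fingers": 1}}

```text
clock: 5.2
tcp_pos: [451.6, -232.0, 152.2]
tool_rot: [-3.141, 0.0, -2.398]
ft_force: [-0.6, -0.2, 5.8]
grip_width: 0.224
grasp_force: 58.9
```

Run:
```python
from h import *
import pickle
st(); c=arm.capture("wrist");pickle.dump(c,open("w3.pkl","wb"));cv2.imwrite("pics/w3.png",c["image"])
```

```text
t 5.2 tcp [ 451.6  -231.99  152.22] rpy [-3.1411  0.     -2.3976] F [-0.6 -0.2  5.8] M [ 0.147  0.217 -0.004] w 0.224 g 58.9 q [-0.62  0.41 -0.51  0.65 -0.   -1.36]
```

View pics/w3.png

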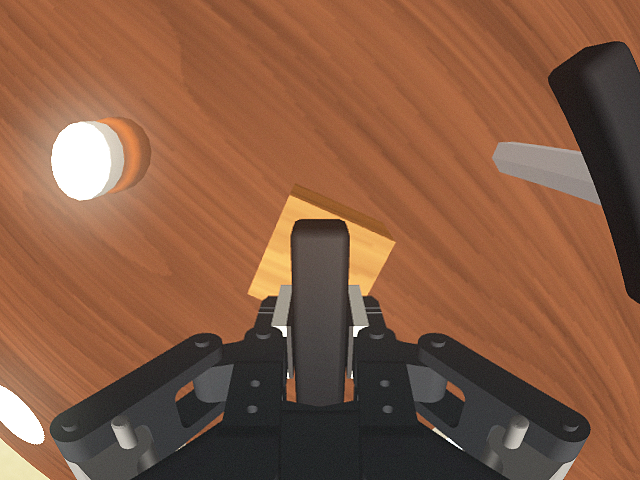

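The picture shows the bar centred between both pads, its +x end at about (321,222). The grip is 59 N and the width matches 20 mm. I lift straight up and fly over the well.

{"op": "play_rows", "data": {"steps": [[[0, 0, -0.004, 0, 0, 0], [0, 0, -0.008, 0, 0, 0], [0, 0, -0.01, 0, 0, 0], [0, 0, -0.012, 0, 0, 0], [0, 0, -0.012, 0, 0, 0], [0, 0, -0.006, 0, 0, 0], [0, 0, 0, 0, 0, 0], [0, 0, 0, 0, 0, 0]]]}}

```text
clock: 6.25
tcp_pos: [451.3, -231.7, 203.6]
tool_rot: [3.141, -0.0, -2.398]
ft_force: [0.1, -0.1, -2.1]
grip_width: 0.22
grasp_force: 58.8
```

Run:
```python
from h import *
st(); need((523.3,13.2,202),np.radians(244.4))
```

```text
t 6.25 tcp [ 451.25 -231.73  203.61] rpy [ 3.1411e+00 -1.0000e-04 -2.3976e+00] F [ 0.1 -0.1 -2.1] M [-0.037  0.032  0.013] w 0.22 g 58.8 q [-0.62  0.34 -0.45  0.78 -0.   -1.36]
shift [-218.9  131.4    1.7] turn -21.770810101486582
```

{"op": "play_rows", "data": {"steps": [[[-0.016, 0.0095, 0, 0, 0, 0], [-0.032, 0.019, 0, 0, 0, 0], [-0.037, 0.022, 0, 0, 0, 0], [-0.037, 0.022, 0, 0, 0, 0], [-0.037, 0.022, 0, 0, 0, 0], [-0.032, 0.019, 0, 0, 0, 0], [-0.018, 0.012, 0, 0, 0, 0], [-0.01, 0.006, 0, 0, 0, 0]]]}}

```text
clock: 7.25
tcp_pos: [523.2, 15.2, 203.5]
tool_rot: [3.141, -0.001, -2.395]
ft_force: [0.6, -0.5, -1.7]
grip_width: 0.222
grasp_force: 58.8
```

{"op": "play_rows", "data": {"steps": [[[0, 0, 0, 0, 0, -7.3], [0, 0, 0, 0, 0, -7.3], [0, 0, 0, 0, 0, -7.2], [0, 0, 0, 0, 0, 0], [0, 0, 0, 0, 0, 0]]]}}

```text
clock: 7.88
tcp_pos: [523.3, 13.2, 203.8]
tool_rot: [3.141, -0.0, -2.019]
ft_force: [0.8, 0.1, -1.6]
grip_width: 0.22
grasp_force: 58.8
```

Run:
```python
from h import *
import pickle
st(); need((523.3,13.2,182),np.radians(244.4))
s={n:arm.capture(n) for n in("scene","top","wrist")};pickle.dump(s,open("s2.pkl","wb"))
c=s["top"]
P=np.array([px2w(c,u,v) for v in range(200,285) for u in range(240,330)]);P=P[(P[:,2]>146)&(P[:,2]<165)];print("bar",len(P),cv2.minAreaRect(P[:,:2].astype(np.float32)) if len(P)>5 else 0)
a=s["scene"]["image"][190:310,290:440];cv2.imwrite("pics/s2.png",cv2.resize(np.hstack([a,s["wrist"]["image"][200:320,245:395]]),(800,320),interpolation=cv2.INTER_CUBIC))
```

```text
t 7.88 tcp [523.34  13.16 203.76] rpy [ 3.1412e+00 -2.0000e-04 -2.0191e+00] F [ 0.8  0.1 -1.6] M [-0.018  0.008  0.022] w 0.22 g 58.8 q [-0.12  0.37 -0.41  0.79 -0.   -1.24]
shift [-0.   0.  21.8] turn -0.08771539941791673
bar 0 0
```

View pics/s2.png

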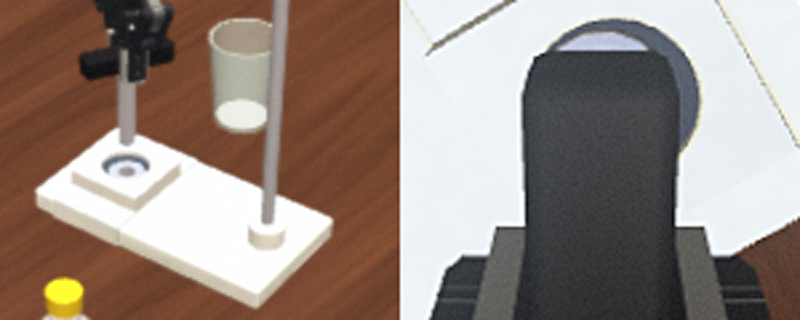

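Key upright over the well, with the tip at about (125,140) in the left half. Now I descend to feel for the floor, expecting contact at TCP z of about 172.

{"op": "play_rows", "data": {"steps": [[[0, 0, 0.006, 0, 0, 0], [0, 0, 0.009, 0, 0, 0], [0, 0, 0.008, 0, 0, 0], [0, 0, 0.004, 0, 0, 0], [0, 0, 0.002, 0, 0, 0], [0, 0, 0, 0, 0, 0]]]}}

```text
clock: 8.78
tcp_pos: [523.5, 13.2, 174.8]
tool_rot: [3.142, -0.0, -2.017]
ft_force: [-0.1, -0.0, -2.7]
grip_width: 0.225
grasp_force: 58.8
```

{"op": "play_rows", "data": {"steps": [[[0, 0, 0.001, 0, 0, 0], [0, 0, 0.001, 0, 0, 0], [0, 0, 0, 0, 0, 0]]]}}

```text
clock: 9.15
tcp_pos: [523.5, 13.2, 172.9]
tool_rot: [-3.142, -0.0, -2.017]
ft_force: [-0.9, 0.3, -2.5]
grip_width: 0.222
grasp_force: 58.8
```

{"op": "play_rows", "data": {"steps": [[[0, 0, 0.001, 0, 0, 0], [0, 0, 0, 0, 0, 0]]]}}

```text
clock: 9.4
tcp_pos: [523.5, 13.2, 171.8]
tool_rot: [3.142, -0.0, -2.017]
ft_force: [-0.5, 0.7, -1.9]
grip_width: 0.222
grasp_force: 58.8
```

{"op": "play_rows", "data": {"steps": [[[0, 0, 0.001, 0, 0, 0], [0, 0, 0, 0, 0, 0]]]}}

```text
clock: 9.65
tcp_pos: [523.5, 13.2, 170.8]
tool_rot: [3.141, -0.0, -2.017]
ft_force: [-0.5, 1.2, -2.0]
grip_width: 0.226
grasp_force: 58.8
```

{"op": "play_rows", "data": {"steps": [[[0, 0, 0.001, 0, 0, 0], [0, 0, 0, 0, 0, 0]]]}}

```text
clock: 9.9
tcp_pos: [523.5, 13.2, 169.8]
tool_rot: [3.142, -0.0, -2.017]
ft_force: [-1.1, -0.2, -2.0]
grip_width: 0.22
grasp_force: 58.8
```

{"op": "play_rows", "data": {"steps": [[[0, 0, 0.001, 0, 0, 0], [0, 0, 0, 0, 0, 0]]]}}

```text
clock: 10.15
tcp_pos: [523.7, 13.2, 169.2]
tool_rot: [-3.141, 0.0, -2.017]
ft_force: [-0.2, 0.7, 1.6]
grip_width: 0.222
grasp_force: 59.3
```

{"op": "play_rows", "data": {"steps": [[[0, 0, 0.001, 0, 0, 0], [0, 0, 0, 0, 0, 0]]]}}

```text
clock: 10.4
tcp_pos: [523.2, 13.3, 167.5]
tool_rot: [3.141, -0.0, -2.017]
ft_force: [-1.2, 0.7, -1.2]
grip_width: 0.221
grasp_force: 58.9
```

{"op": "play_rows", "data": {"steps": [[[0, 0, 0.001, 0, 0, 0], [0, 0, 0.001, 0, 0, 0], [0, 0, 0, 0, 0, 0]]]}}

```text
clock: 10.78
tcp_pos: [523.2, 13.2, 165.6]
tool_rot: [3.141, -0.0, -2.017]
ft_force: [-1.1, -0.3, -2.9]
grip_width: 0.22
grasp_force: 58.7
```

```bash
python3 -c "
from h import *
st()"
```

```text
t 10.78 tcp [523.24  13.25 165.56] rpy [ 3.1409e+00 -2.0000e-04 -2.0171e+00] F [-1.1 -0.3 -2.9] M [ 0.125  0.244 -0.02 ] w 0.22 g 58.7 q [-0.12  0.42 -0.45  0.7   0.   -1.24]
```

{"op": "play_rows", "data": {"steps": [[[0, 0, 0.002, 0, 0, 0], [0, 0, 0.002, 0, 0, 0], [0, 0, 0.001, 0, 0, 0], [0, 0, 0, 0, 0, 0]]]}}

```text
clock: 11.28
tcp_pos: [523.3, 13.3, 160.7]
tool_rot: [3.141, -0.0, -2.017]
ft_force: [-1.0, 0.7, -3.0]
grip_width: 0.223
grasp_force: 58.8
```

{"op": "play_rows", "data": {"steps": [[[0, 0, 0.002, 0, 0, 0], [0, 0, 0.002, 0, 0, 0], [0, 0, 0.001, 0, 0, 0], [0, 0, 0, 0, 0, 0]]]}}

```text
clock: 11.78
tcp_pos: [523.4, 13.3, 155.7]
tool_rot: [3.141, -0.0, -2.017]
ft_force: [-2.7, 0.9, -1.8]
grip_width: 0.221
grasp_force: 58.9
```

```bash
python3 -c "
from h import *
st()"
```

```text
t 11.78 tcp [523.38  13.25 155.69] rpy [ 3.1412 -0.     -2.0171] F [-2.7  0.9 -1.8] M [ 0.313  0.511 -0.024] w 0.221 g 58.9 q [-0.12  0.43 -0.46  0.68  0.   -1.24]
```

The key is some 16 mm into the socket. I release it so it drops the rest of the way, follow it down, and retake it.

{"op": "play_rows", "data": {"steps": [[[0, 0, 0, 0, 0, 0], [0, 0, 0, 0, 0, 0], [0, 0, 0, 0, 0, 0], [0, 0, 0.002, 0, 0, 0], [0, 0, 0.001, 0, 0, 0], [0, 0, 0, 0, 0, 0]]], "fingers": -0.2}}

```text
clock: 12.52
tcp_pos: [523.4, 13.2, 152.7]
tool_rot: [3.141, -0.0, -2.017]
ft_force: [-0.1, 0.3, 0.3]
grip_width: 0.598
grasp_force: 0.0
```

Run:
```python
from h import *
import pickle
st();c=arm.capture("wrist");pickle.dump(c,open("w4.pkl","wb"));a=arm.capture("scene")["image"][190:310,290:440]
cv2.imwrite("pics/s4.png",cv2.resize(np.hstack([a,c["image"][190:430,170:470][::2,::2]]),(800,320),interpolation=cv2.INTER_CUBIC))
```

```text
t 12.53 tcp [523.42  13.2  152.71] rpy [ 3.1413e+00 -1.0000e-04 -2.0171e+00] F [-0.1  0.3  0.3] M [ 0.01  -0.015 -0.02 ] w 0.598 g 0.0 q [-0.12  0.43 -0.46  0.67 -0.   -1.24]
```

View pics/s4.png

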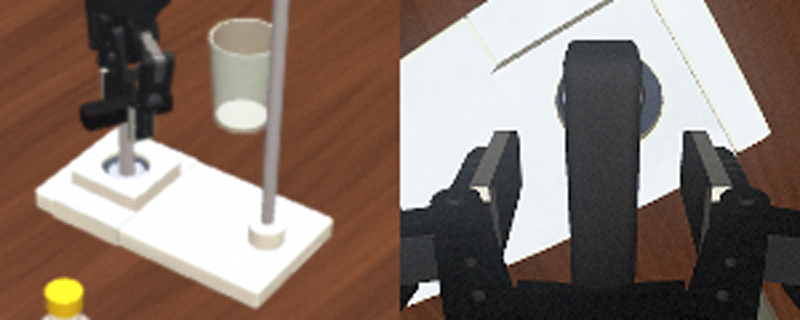

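The key stands upright in the socket between open fingers (bar at about (600,160) in the right half). I check its height and centre from the wrist depth.

```bash
cat >> h.py <<'E'
def wpts(c):
    K=c["K"];v,u=np.mgrid[:480,:640];x,y=u-K[0,2],v-K[1,2];r=np.hypot(x,y)+1e-9;th=r/K[0,0];d=c["depth"]
    p=np.stack([d*np.tan(th)*x/r,d*np.tan(th)*y/r,d],-1);T=np.linalg.inv(c["world_to_cam"]);return p@T[:3,:3].T+T[:3,3]
def bar(c,lo=92,hi=112):
    s=arm.state();P=wpts(c)[150:430,250:390].reshape(-1,3);R=Rt(s["tool_rot"]);L=(P-s["tcp_pos"])@R
    k=(P[:,2]>lo)&(P[:,2]<hi)&(abs(L[:,1])<20)&(abs(L[:,0])<60);L,P=L[k],P[k]
    t=P[:,2]>np.percentile(P[:,2],90)-4
    L=L[t];print("top z",np.percentile(P[t,2],[10,50,90]).round(1),"tool x",np.percentile(L[:,0],[.5,99.5]).round(1),"tool y",np.percentile(L[:,1],[1,99]).round(1),len(L))
    q=np.polyfit(L[:,0],L[:,1],1);print("bar axis vs tool x deg",np.degrees(np.arctan(q[0])),"y at 0",q[1])
E
python3 - <<'E'
from h import *
import pickle
bar(pickle.load(open("w4.pkl","rb")))
E
```

```text
top z [104.3 105.4 106.2] tool x [-33.8  40.5] tool y [-9.4 10. ] 9479
bar axis vs tool x deg -0.21469903933275605 y at 0 0.32580057391935346
```

The bar top is at about 106, so the key is fully home (10 + 96). I centre by 0.6/0.3 mm, grip, and turn the first stretch.

{"op": "play_rows", "data": {"steps": [[[0.0006, 0.0003, 0, 0, 0, 0], [0, 0, 0, 0, 0, 0], [0, 0, 0, 0, 0, 0], [0, 0, 0, 0, 0, 0], [0, 0, 0, 0, 0, 0]]], "fingers": 1}}

```text
clock: 13.25
tcp_pos: [523.0, 12.8, 153.0]
tool_rot: [-3.142, 0.0, -2.017]
ft_force: [-2.0, 0.5, 4.4]
grip_width: 0.221
grasp_force: 61.0
```

{"op": "play_rows", "data": {"steps": [[[0, 0, 0, 0, 0, 4], [0, 0, 0, 0, 0, 6], [0, 0, 0, 0, 0, 6], [0, 0, 0, 0, 0, 4], [0, 0, 0, 0, 0, 0]]]}}

```text
clock: 13.88
tcp_pos: [523.0, 12.9, 153.1]
tool_rot: [3.142, 0.0, -2.365]
ft_force: [-1.7, 1.1, 3.4]
grip_width: 0.221
grasp_force: 61.0
```

```bash
python3 -c "
from h import *
st()"
```

```text
t 13.88 tcp [523.    12.88 153.05] rpy [ 3.1416e+00  2.0000e-04 -2.3652e+00] F [-1.7  1.1  3.4] M [ 0.149  0.305 -0.022] w 0.221 g 61.0 q [-0.12  0.43 -0.47  0.67  0.   -0.89]
```

{"op": "play_rows", "data": {"steps": [[[0, 0, 0, 0, 0, 6], [0, 0, 0, 0, 0, 8], [0, 0, 0, 0, 0, 8], [0, 0, 0, 0, 0, 6]]]}}

```text
clock: 14.38
tcp_pos: [522.9, 12.8, 153.0]
tool_rot: [3.142, -0.0, -2.857]
ft_force: [-2.1, -0.0, 4.5]
grip_width: 0.222
grasp_force: 61.2
```

```bash
python3 -c "
from h import *
st();c=arm.capture('wrist');bar(c);st()"
```

```text
t 14.38 tcp [522.92  12.82 153.02] rpy [ 3.1415e+00 -1.0000e-04 -2.8570e+00] F [-2.1 -0.   4.5] M [0.065 0.392 0.059] w 0.222 g 61.2 q [-0.12  0.43 -0.47  0.67  0.   -0.4 ]
top z [104.3 105.4 106.4] tool x [-34.4  39.7] tool y [-16.   16.8] 10154
bar axis vs tool x deg -0.0854931262195223 y at 0 -0.4671339660012637
t 14.43 tcp [522.91  12.83 153.  ] rpy [ 3.1416e+00 -1.0000e-04 -2.8590e+00] F [-1.6  0.9  5. ] M [0.081 0.397 0.014] w 0.221 g 61.1 q [-0.12  0.43 -0.47  0.67 -0.   -0.4 ]
```

{"op": "play_rows", "data": {"steps": [[[0, 0, 0, 0, 0, 6], [0, 0, 0, 0, 0, 8], [0, 0, 0, 0, 0, 8], [0, 0, 0, 0, 0, 8], [0, 0, 0, 0, 0, 8], [0, 0, 0, 0, 0, 4], [0, 0, 0, 0, 0, 0]]]}}

```text
clock: 15.3
tcp_pos: [522.8, 12.9, 153.0]
tool_rot: [-3.141, -0.0, 2.698]
ft_force: [-1.2, 1.0, 4.3]
grip_width: 0.223
grasp_force: 61.3
```

```bash
python3 -c "
from h import *
st()"
```

```text
t 15.3 tcp [522.75  12.86 152.98] rpy [-3.1415e+00 -5.0000e-04  2.6976e+00] F [-1.2  1.   4.3] M [0.113 0.55  0.005] w 0.223 g 61.3 q [-0.12  0.43 -0.47  0.67  0.    0.33]
```

{"op": "play_rows", "data": {"steps": [[[0, 0, 0, 0, 0, 0], [0, 0, 0, 0, 0, 0], [0, 0, 0, 0, 0, 0], [0, 0, 0, 0, 0, 0]]], "fingers": -0.2}}

```text
clock: 15.8
tcp_pos: [523.0, 12.8, 152.8]
tool_rot: [-3.142, -0.0, 2.696]
ft_force: [-0.2, 0.6, 0.5]
grip_width: 0.597
grasp_force: 0.0
```

```bash
python3 -c "
from h import *
st();c=arm.capture('wrist');bar(c)"
```

```text
t 15.8 tcp [523.01  12.78 152.79] rpy [-3.1416 -0.      2.6955] F [-0.2  0.6  0.5] M [ 0.007 -0.015 -0.015] w 0.597 g 0.0 q [-0.12  0.43 -0.47  0.67 -0.    0.33]
top z [104.4 105.5 106.3] tool x [-34.6  40. ] tool y [-10.9  10.1] 9487
bar axis vs tool x deg -2.7957355846478515 y at 0 -0.1523054252475464
```

{"op": "play_rows", "data": {"steps": [[[0, 0, 0, 0, 0, 0], [0, 0, 0, 0, 0, 0], [0, 0, 0, 0, 0, 0], [0, 0, 0, 0, 0, 0], [0, 0, 0, 0, 0, 0]]], "fingers": 1}}

```text
clock: 16.48
tcp_pos: [523.1, 12.8, 153.1]
tool_rot: [3.141, 0.0, 2.695]
ft_force: [-0.8, -0.0, 3.3]
grip_width: 0.226
grasp_force: 58.8
```

{"op": "play_rows", "data": {"steps": [[[0, 0, 0, 0, 0, 4], [0, 0, 0, 0, 0, 8], [0, 0, 0, 0, 0, 8], [0, 0, 0, 0, 0, 8], [0, 0, 0, 0, 0, 8], [0, 0, 0, 0, 0, 8], [0, 0, 0, 0, 0, 8], [0, 0, 0, 0, 0, 4]]]}}

```text
clock: 17.48
tcp_pos: [522.8, 12.8, 153.0]
tool_rot: [-3.141, 0.0, 1.715]
ft_force: [-0.3, 0.7, 3.0]
grip_width: 0.223
grasp_force: 59.3
```

```bash
python3 -c "
from h import *
st()"
```

```text
t 17.48 tcp [522.8   12.76 153.04] rpy [-3.1412e+00  2.0000e-04  1.7153e+00] F [-0.3  0.7  3. ] M [0.065 0.29  0.069] w 0.223 g 59.3 q [-0.12  0.43 -0.47  0.67 -0.    1.31]
```

{"op": "play_rows", "data": {"steps": [[[0, 0, 0, 0, 0, 2], [0, 0, 0, 0, 0, 2], [0, 0, 0, 0, 0, 0]]]}}

```text
clock: 17.85
tcp_pos: [522.9, 12.8, 153.0]
tool_rot: [-3.141, 0.0, 1.648]
ft_force: [-1.4, 0.5, 5.5]
grip_width: 0.222
grasp_force: 59.5
```

```bash
python3 -c "
from h import *
st()"
```

```text
t 17.85 tcp [522.86  12.79 153.  ] rpy [-3.1414  0.      1.6476] F [-1.4  0.5  5.5] M [0.078 0.435 0.075] w 0.222 g 59.5 q [-0.12  0.43 -0.47  0.67 -0.    1.38]
```

{"op": "play_rows", "data": {"steps": [[[0, 0, 0, 0, 0, 2], [0, 0, 0, 0, 0, 2], [0, 0, 0, 0, 0, 2], [0, 0, 0, 0, 0, 0]]]}}

```text
clock: 18.35
tcp_pos: [522.8, 12.8, 153.0]
tool_rot: [-3.141, 0.0, 1.543]
ft_force: [-2.0, -0.2, 5.6]
grip_width: 0.223
grasp_force: 59.5
```

```bash
python3 -c "
from h import *
st()"
```

```text
t 18.35 tcp [522.84  12.82 153.02] rpy [-3.1413  0.      1.5428] F [-2.  -0.2  5.6] M [0.141 0.514 0.06 ] w 0.223 g 59.5 q [-0.12  0.43 -0.47  0.67 -0.    1.48]
```

{"op": "play_rows", "data": {"steps": [[[0, 0, 0, 0, 0, 2], [0, 0, 0, 0, 0, 1], [0, 0, 0, 0, 0, 0]]]}}

```text
clock: 18.73
tcp_pos: [522.8, 12.8, 153.0]
tool_rot: [-3.141, -0.0, 1.491]
ft_force: [-1.7, 0.5, 6.2]
grip_width: 0.222
grasp_force: 59.5
```

```bash
python3 -c "
from h import *
st()"
```

```text
t 18.73 tcp [522.84  12.83 153.01] rpy [-3.1414 -0.      1.4906] F [-1.7  0.5  6.2] M [ 0.087  0.476 -0.008] w 0.222 g 59.5 q [-0.12  0.43 -0.47  0.67  0.    1.53]
```

{"op": "play_rows", "data": {"steps": [[[0, 0, 0, 0, 0, 2], [0, 0, 0, 0, 0, 1], [0, 0, 0, 0, 0, 0]]]}}

```text
clock: 19.1
tcp_pos: [522.8, 12.8, 153.0]
tool_rot: [-3.141, -0.0, 1.438]
ft_force: [-2.2, 0.3, 5.7]
grip_width: 0.22
grasp_force: 59.5
```

```bash
python3 -c "
from h import *
st()"
```

```text
t 19.1 tcp [522.82  12.84 153.02] rpy [-3.1413 -0.      1.4382] F [-2.2  0.3  5.7] M [0.113 0.505 0.064] w 0.22 g 59.5 q [-0.12  0.43 -0.47  0.67  0.    1.59]
```

{"op": "play_rows", "data": {"steps": [[[0, 0, 0, 0, 0, 2], [0, 0, 0, 0, 0, 1], [0, 0, 0, 0, 0, 0]]]}}

```text
clock: 19.48
tcp_pos: [522.8, 12.8, 153.0]
tool_rot: [-3.141, -0.0, 1.386]
ft_force: [-1.6, -0.4, 5.1]
grip_width: 0.222
grasp_force: 59.5
```

```bash
python3 -c "
from h import *
st()"
```

```text
t 19.48 tcp [522.8   12.85 153.01] rpy [-3.1412e+00 -1.0000e-04  1.3859e+00] F [-1.6 -0.4  5.1] M [0.091 0.552 0.042] w 0.222 g 59.5 q [-0.12  0.43 -0.47  0.67  0.    1.64]
```

{"op": "play_rows", "data": {"steps": [[[0, 0, 0, 0, 0, 0], [0, 0, 0, 0, 0, 0], [0, 0, 0, 0, 0, 0], [0, 0, 0, 0, 0, 0]]], "fingers": -0.2}}

```text
clock: 19.98
tcp_pos: [523.0, 12.8, 152.8]
tool_rot: [-3.141, 0.0, 1.386]
ft_force: [-0.4, -0.1, -0.3]
grip_width: 0.6
grasp_force: 0.0
```

```bash
python3 -c "
from h import *
st();c=arm.capture('wrist');bar(c)"
```

```text
t 19.98 tcp [522.98  12.78 152.76] rpy [-3.1415  0.      1.3862] F [-0.4 -0.1 -0.3] M [-0.007 -0.009 -0.013] w 0.6 g 0.0 q [-0.12  0.43 -0.47  0.67 -0.    1.64]
top z [104.3 105.5 106.3] tool x [-34.6  39.8] tool y [-11.9  10.7] 9494
bar axis vs tool x deg -4.5710678283307855 y at 0 -0.16983626291788004
```

{"op": "play_rows", "data": {"steps": [[[0, 0, 0, 0, 0, 0], [0, 0, 0, 0, 0, 0], [0, 0, 0, 0, 0, 0], [0, 0, 0, 0, 0, 0], [0, 0, 0, 0, 0, 0]]], "fingers": 1}}

```text
clock: 20.65
tcp_pos: [522.9, 13.0, 153.0]
tool_rot: [-3.142, -0.0, 1.386]
ft_force: [-1.9, 1.0, 4.5]
grip_width: 0.226
grasp_force: 59.0
```

{"op": "play_rows", "data": {"steps": [[[0, 0, 0, 0, 0, 2], [0, 0, 0, 0, 0, 1], [0, 0, 0, 0, 0, 0]]]}}

```text
clock: 21.02
tcp_pos: [523.0, 12.9, 153.0]
tool_rot: [3.142, -0.0, 1.333]
ft_force: [-2.1, 0.9, 5.4]
grip_width: 0.219
grasp_force: 59.2
```

```bash
python3 -c "
from h import *
st();m=[]
for i in range(4): arm.capture('wrist');m.append(arm.state()['wrist_torque'][2])
print(np.round(m,3))"
```

```text
t 21.02 tcp [522.98  12.91 153.04] rpy [ 3.1416e+00 -3.0000e-04  1.3329e+00] F [-2.1  0.9  5.4] M [ 0.4    0.459 -0.022] w 0.219 g 59.2 q [-0.12  0.43 -0.47  0.67  0.    1.69]
[0.032 0.06  0.018 0.075]
```

{"op": "play_rows", "data": {"steps": [[[0, 0, 0, 0, 0, 2], [0, 0, 0, 0, 0, 2], [0, 0, 0, 0, 0, 0]]]}}

```text
clock: 21.6
tcp_pos: [523.0, 12.9, 153.1]
tool_rot: [3.142, -0.0, 1.263]
ft_force: [-1.5, 1.7, 5.4]
grip_width: 0.22
grasp_force: 59.5
```

```bash
cat > m.py <<'E'
from h import *
m=[]
for i in range(6): arm.capture('wrist');m.append(arm.state()['wrist_torque'][2])
print(arm.state()["tool_rot"][2],np.round(m,3),np.mean(m))
E
python3 m.py
```

```text
1.2632175543923454 [0.053 0.09  0.049 0.096 0.078 0.103] 0.07818894057202495
```

{"op": "play_rows", "data": {"steps": [[[0, 0, 0, 0, 0, 2], [0, 0, 0, 0, 0, 1], [0, 0, 0, 0, 0, 0]]]}}

```text
clock: 22.28
tcp_pos: [523.0, 12.9, 153.0]
tool_rot: [-3.142, -0.0, 1.211]
ft_force: [-2.1, 1.3, 5.6]
grip_width: 0.225
grasp_force: 59.8
```

```bash
python3 m.py
```

```text
1.2109956408834335 [0.164 0.122 0.173 0.108 0.217 0.149] 0.15535670004070173
```

The torque climbed from 0.06 to 0.155 N m over 3°, so the screw is on its stop. I let go and back off.

{"op": "play_rows", "data": {"steps": [[[0, 0, 0, 0, 0, 0], [0, 0, 0, 0, 0, 0], [0, 0, 0, 0, 0, 0], [0, 0, 0, 0, 0, 0]]], "fingers": -0.2}}

```text
clock: 23.08
tcp_pos: [523.0, 12.7, 152.8]
tool_rot: [-3.142, 0.0, 1.212]
ft_force: [-0.1, -0.6, 0.1]
grip_width: 0.599
grasp_force: 0.0
```

```bash
python3 -c "
from h import *
st();c=arm.capture('wrist');bar(c)"
```

```text
t 23.07 tcp [523.01  12.71 152.79] rpy [-3.1416e+00  2.0000e-04  1.2115e+00] F [-0.1 -0.6  0.1] M [ 0.016 -0.012 -0.007] w 0.599 g 0.0 q [-0.12  0.43 -0.47  0.67 -0.    1.81]
top z [104.3 105.4 106.2] tool x [-34.4  39.8] tool y [-14.2  12.9] 9493
bar axis vs tool x deg -8.900557946235995 y at 0 0.08557908088463019
```

{"op": "play_rows", "data": {"steps": [[[0, 0, -0.006, 0, 0, 0], [0, 0, -0.012, 0, 0, 0], [0, 0, -0.02, 0, 0, 0], [0, 0, -0.025, 0, 0, 0], [0, 0, -0.025, 0, 0, 0], [0, 0, -0.012, 0, 0, 0], [0, 0, 0, 0, 0, 0], [0, 0, 0, 0, 0, 0]]]}}

```text
clock: 24.12
tcp_pos: [522.5, 12.8, 252.1]
tool_rot: [-3.14, 0.0, 1.212]
ft_force: [-0.0, -0.1, 0.2]
grip_width: 0.599
grasp_force: 0.0
```

Run:
```python
from h import *
st();a=arm.capture("scene")["image"][150:370,180:480];c=arm.capture("wrist")
bar(c)
cv2.imwrite("pics/end.png",cv2.resize(np.hstack([a,c["image"][130:350,170:470]]),(800,293)))
```

```text
t 24.12 tcp [522.51  12.84 252.12] rpy [-3.1404e+00  3.0000e-04  1.2117e+00] F [-0.  -0.1  0.2] M [-0.017 -0.008  0.022] w 0.599 g 0.0 q [-0.12  0.32 -0.34  0.91  0.    1.81]
top z [104.3 105.4 106.3] tool x [-37.7  39.5] tool y [-13.   14.3] 3838
bar axis vs tool x deg -8.903302142175034 y at 0 0.9472201951717191
```

View pics/end.png

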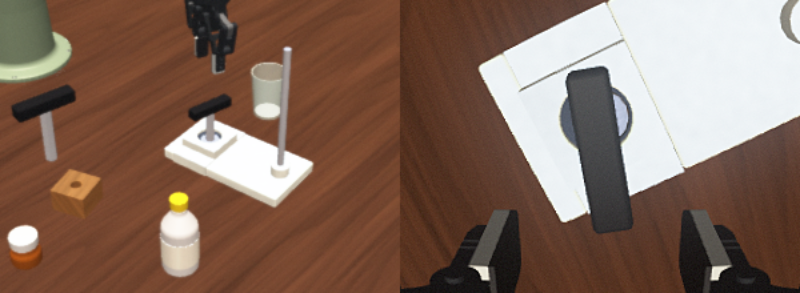

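The springback grew to 8.9° (0.155 rad), which agrees with the screw being on its stop. The picture shows the key standing upright in the screw at about (210,110), the gripper clear and the bystanders undisturbed.

```bash
python3 -c "
from plant import arm
print(arm.close_job())"
```

```text
the job is handed in; nothing more can be done
None
```

The job is handed in: I turned the screw clockwise in three grips until the torque rose at its stop (about 0.16 N m, under the 0.25 limit), then let go of the key, which stands fully home in the socket with the arm clear and the glass and bottles undisturbed.

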